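# Reload the dishwasher-tablet magazine

## Robot

A 6-joint arm with a two-finger parallel gripper is mounted at the origin on a cart in front of the work surface, level with it; the furniture and walls round the work are solid. World frame = base frame: x ahead of the robot, y to its left, z up, the work surface at z = 0. Lengths are in m, angles in rad, forces in N, time in s.
With the tool pointing down it reaches from about 0.35 to 0.95 m from the base axis. Payload 17.4 kg.
Tool frame: the origin (TCP) lies midway between the tips of the shut fingers; the grasp point (between the pads) lies behind it (bot.grip_point_offset is the z of the grasp point in the tool frame, in m); z points along the fingers, y is the direction in which the jaws open and shut (so a half turn about z gives the same grasp; the last joint's range is limited). The gripper opens to 93 mm and grips with 3 to 60 N. Pads are 15 mm wide; open, the fingers measure 128 mm over their backs; the gripper's body (75 mm by 188 mm) begins 65 mm behind the grasp point.
Start: joints at [1.194, 0.116, 1.442, -0, 1.584, -0.038], TCP at [0.224, 0.637, 0.219] pointing down, gripper open.
Joint ranges: [-2.83, 2.83], [-0.83, 2.19], [0.07, 2.5], [-1.14, 4.28], [0.01, 3], [-2.97, 2.97]. Speed limits (rad/s): [1.89, 1.89, 2.22, 3.14, 3.14, 3.14].

## Interface

Orientations are given as a rotation vector (axis times angle).
In Python, from station import sense, imaging, job, bot gives the robot as it stands.
- The arm moves only by the tool send_rows, never from a script. Its argument "rows" is a list of rows, each a list of 5 numbers: the shift along the tool's x, y, z normalised to -1 to 1, where 1 is 0.1 m, then the turn about the tool's z normalised to -1 to 1, where 1 is pi/2 rad, then the opening, from 0 (shut) to 1 (fully open). A call has 1 to 5 rows; each row is the pose to reach, as a shift and turn from the pose commanded when the call began, along the tool's axes at that moment; what a row does not reach only later rows make up. A row lasts 1/12 s, in which the tool goes at most 41.7 mm and 7.16 degrees, less where a joint would pass 70% of its speed; a pose out of reach is approached as far as the arm can. A call with a number of a shift or a turn outside -1 to 1 is refused whole. A call with a gripper value outside its range is refused whole. The fingers move at their own pace and stop on an object; the grip force is fixed at half the most. Time passes only in rows, so rows that repeat a pose let the fingers close. It gives the time, the measured TCP pose, the force and the opening at its end, in the units of the state.
- sense(): the state, without advancing time (a new reading comes with each control period).
- imaging.camera(name): name is "scene" or "top" or "wrist"; returns a dict with "image" (480x640x3 uint8, red, green, blue), "fx", "fy", "cx", "cy" (pixels), "pose" (4x4, takes a point from camera to world coordinates). Camera axes: x right, y down, z forward; pixel columns grow to the right and rows downward; lengths in m; the calibration is good to about 2 mm. A picture is of the moment at which its call begins. There is no depth.
- job.hand_in(): hands the job in, once; it reports no verdict.
The state is a dict: "time_s": time; "q": joint angles; "joint_vel": joint speeds; "effort": joint torques, N m; "tool_pos": TCP position; "eef_rot": TCP orientation; "force": force on the tool from outside, world axes, zero at the start; "wrist_torque": the same for the moment, N m; "grip_width": finger opening in m.
Only numpy, scipy, OpenCV 4.12 (cv2) and the standard library are available. Lean on these libraries where they do the work, as an engineer would, in place of code of your own. Each camera call takes 0.05 s, during which the arm holds its last target. There are 200 camera calls.

## Task

Lay the loose white tablet lengthwise in the open bed of the tablet magazine, in front of the tube. Then draw the wooden packer out of its parking sleeve by the bare shaft, lay it in the bed behind the tablet with its head towards the tube and let go; take it again by the handle and push both tablets down the tube until the black follower bottoms out firmly against the end plate. Finally pull the packer's head back out of the tube and leave the packer lying in the bed; knock nothing over.

Things in the scene. Friction and masses are not known exactly. Their poses are not given: they have to be found in the camera images.
- loader: The tablet magazine, fixed, 416 mm long, 60 mm wide at its feet: an open bed, then a clear tube. Origin on the worktop under the middle of the tube's mouth; +x is the packing direction (into the tube), z up. Floor of bed and tube 20 mm above the worktop.
- bed_mid (a point): Middle of the open bed's floor (loader x = -125 mm). Bed from loader x = -225 to -25 mm: steel floor 32 mm wide between lips flared outward at 45 degrees, their tops 28 mm above the worktop and 51 mm apart over all; outer end not closed. From x = -25 to 0 upright wings, 49 mm above the worktop, narrow to the tube's mouth.
- tube_mouth (a point): Middle of the tube's mouth on its floor; axes as the loader. Clear tube from loader x = 0 to the end plate at 180 mm, inside 34 mm wide and 27 mm high, top 51 mm above the worktop, with a 12 mm sight slot along the top.
- follower (a joint): Black follower plate in the tube; its stub shows through the sight slot (top 60 mm above the worktop). Value: how far it is pushed, in m; its face is at loader x = 125 mm + value; it bottoms out at 0.045 (face at 170 mm). Slides under about 6 N and stays where left. Starts at 0 to 0.012.
- tablet_new: The loose tablet to load: white block 40 (x) x 28 (y) x 24 (z) mm with a small grey inlay on top, 50 g, lying on the worktop. Origin at the centre of its underside.
- tablet_old: An equal tablet that already lies loose inside the tube, lengthwise; it is pushed on by the new one. Origin at the centre of its underside. When all is home its centre is at loader x = 150 mm and the new tablet's at 110 mm.
- packer: Wooden push stick 182 x 26 x 24 mm (24 high throughout, flat underneath), about 150 g, balanced within 10 mm of its origin: the middle of its length, on its underside. +x points to its head. Bare shaft, 16 mm wide, from x = -21 to 79 mm. Starts on the worktop with the handle and 20 mm of shaft inside the sleeve.
- packer_tip (a point): Centre of the head's front face (packer x = 91 mm, 12 mm above its underside). The head is 26 mm wide, from packer x = 79 to 91 mm. With the tablets home it is at loader x = 90 mm.
- packer_handle (a point): Middle of the handle (packer x = -56 mm, 12 mm above its underside). Handle from packer x = -91 to -21 mm, 24 mm wide, with two thin dark rings.
- sleeve: Steel parking sleeve for the packer, fixed to the worktop: 101 mm long, 34 mm high, 38 mm wide (64 mm at the flanges). Origin on the worktop in the middle of its open end; +x points out of it, the way the packer is drawn. Roofed, so the packer must be drawn about 100 mm straight out before it is lifted.
- tablet_tub: Bystander: green lidded tub 57 mm across, 80 mm high, origin at its underside.
- spread_jar: Bystander: jar with a black lid, 59 mm across, 91 mm high, origin at its underside.
- spice_ginger: Bystander: spice jar with a pale grey cap, 39 mm across, 99 mm high, origin at its underside.
Things that resemble listed ones, but are neither listed nor needed, are in the scene too. Leave any red look-alike of the tablet_new alone.

How it is judged:
On the way, in this order (a step that is already met when the one before it is completed fails the run):
1. the loose tablet lies in the bed (or just in the mouth), lengthwise within 0.35 rad and flat, let go (x of tablet_new in the frame of loader between -0.2 and 0.02 m and y of tablet_new in the frame of loader between -0.008 and 0.008 m and z of tablet_new in the frame of loader below 0.025 m and angle between tablet_new's own z axis and vertical below 0.2 rad and angle between the x axis of tablet_new and the x axis of loader, either way round below 0.35 rad and contact force between the fingers and tablet_new below 0.1 N), for 0.2 s.
2. the packer lies in the bed behind the tablet, head towards the tube and outside it, let go (x of packer_tip in the frame of loader between -0.2 and 0 m and x of packer_handle in the frame of loader below -0.12 m and y of packer_tip in the frame of loader between -0.01 and 0.01 m and z of packer_tip in the frame of loader below 0.04 m and angle between packer's own z axis and vertical below 0.2 rad and angle between the x axis of packer and the x axis of loader, either way round below 0.15 rad and x of tablet_new in the frame of loader below 0.03 m and linear speed of packer below 0.02 m/s and contact force between the fingers and packer below 0.1 N), for 0.2 s.
3. the packer's head, in the tube, presses on the new tablet, and the follower is within 3 mm of its stop (value of joint follower above 0.042 m and x of packer_tip in the frame of loader above 0.07 m and contact force between packer and tablet_new above 1 N), for 0.05 s.
At the end, for the whole second after the job is handed in: The follower is within 3 mm of its stop, the new tablet's centre lies deeper than loader x = 100 mm and the old one's deeper than 140 mm, and the packer lies still and flat in the bed (tip within 10 mm of its middle line, within 0.15 rad of its direction) with its head outside the tube, facing it (value of joint follower above 0.042 m and x of tablet_new in the frame of loader above 0.1 m and x of tablet_old in the frame of loader above 0.14 m and x of packer_tip in the frame of loader between -0.2 and 0 m and y of packer_tip in the frame of loader between -0.01 and 0.01 m and z of packer_tip in the frame of loader below 0.04 m and angle between packer's own z axis and vertical below 0.2 rad and angle between the x axis of packer and the x axis of loader, either way round below 0.15 rad and linear speed of packer below 0.02 m/s and x of packer_handle in the frame of loader below -0.12 m); the robot touches nothing.
It fails at once if a bystander is knocked over (angle between any of tablet_tub, spread_jar, spice_ginger's own z axis and vertical above 0.6 rad).
It also fails if it takes over 61 s, if anything falls off the work surface, if the arm or the gripper's body presses on something with over 40 N, if the wrist force passes 120 N, or if a joint passes its speed limit or range.

## Working session

There is one attempt and no reset: what is moved stays moved. The work goes in short steps, Python scripts to look and compute and a tool call to move; the robot and the scene stay as the last step left them, time stands still between calls to the robot, and variables do not carry over. Pictures are saved under pics/ and viewed, about 8 in all and at most 12, crops included, and the job is handed in when it is done.

Besides the shell and the picture viewer there is one more tool, called after "Call:" as name([rows], argument=value, ...), one row to a line, values as JSON. send_rows: Moves the arm, as the interface text tells. Scaled input: -1 to 1 covers 0.1 m each way for a shift and pi/2 rad each way for a turn. Its arguments: {"type":"object","properties":{"rows":{"type":"array","items":{"type":"array","items":{"type":"number"}}}},"required":["rows"]}

```bash
ls; mkdir -p pics; python3 - <<'E'
from station import sense, imaging, job, bot
import cv2, numpy as np
s=sense(); print({k:np.round(v,4) for k,v in s.items()}); print(bot.grip_point_offset)
for n in ["scene","top"]:
    c=imaging.camera(n); cv2.imwrite(f"pics/{n}0.png",c["image"][:,:,::-1]); print(n,c["fx"],c["cx"],c["cy"],np.round(c["pose"],3).tolist())
E
```

```text
pics
{'time_s': np.float64(0.0), 'q': array([ 1.1942,  0.1165,  1.4422, -0.    ,  1.584 , -0.0378]), 'joint_vel': array([-0.0004,  0.0008,  0.0016,  0.0014, -0.0014, -0.0007]), 'effort': array([ 7.00000e-04, -7.21275e+01, -6.22603e+01,  7.81000e-02,
        2.41000e-02, -1.00000e-04]), 'tool_pos': array([0.2243, 0.6364, 0.2179]), 'eef_rot': array([-5.2950e-01, -3.0964e+00,  1.8000e-03]), 'force': array([0.0173, 0.5806, 0.047 ]), 'wrist_torque': array([-0.0533, -0.0268,  0.0184]), 'grip_width': np.float64(0.0931)}
-0.0188
scene 617.7731204602263 309.9776581944041 250.17655745942673 [[0.451, -0.593, 0.667, -0.464], [-0.893, -0.3, 0.336, -0.575], [0.001, -0.747, -0.664, 1.019], [0.0, 0.0, 0.0, 1.0]]
top 476.591642388773 325.89381549705155 244.47980077136202 [[0.013, -0.993, 0.114, 0.423], [-1.0, -0.014, -0.003, -0.068], [0.004, -0.114, -0.994, 1.153], [0.0, 0.0, 0.0, 1.0]]
```

View pics/top0.png

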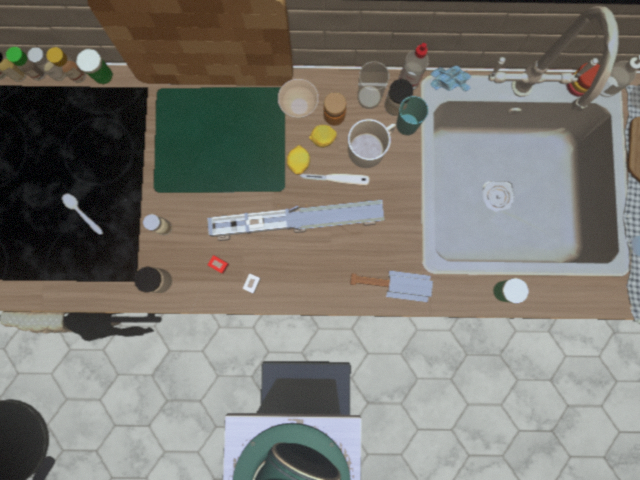

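View pics/scene0.png

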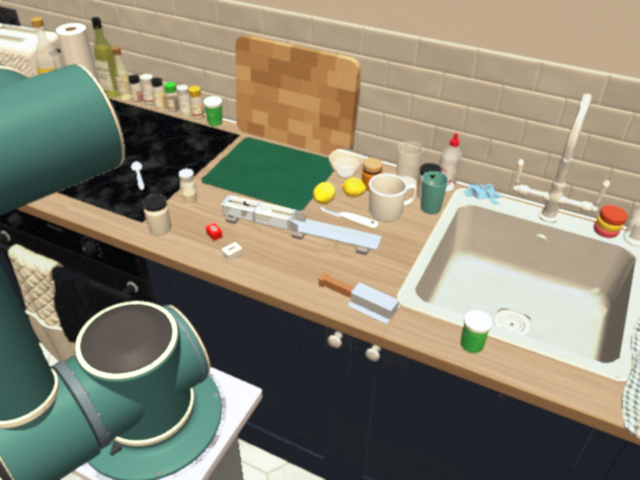

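Top view: the robot is at the bottom, with world x up and y to the left. The white tablet is at (251,283) and its red look-alike at (218,264). The loader tube runs over columns 208–292 and the bed over 292–384, so packing goes left (+y). The packer shaft and head are at (352–388,281) and the sleeve at (388–432,286). Things that could be confused: the red block (218,264), the white knife (345,179) and the white jar lid at (511,290).

```bash
cat > h.py <<'E'
import numpy as np, cv2
from station import sense, imaging, job, bot
def ray(c,uv,z):
    uv=np.atleast_2d(np.asarray(uv,float)); d=np.c_[(uv[:,0]-c["cx"])/c["fx"],(uv[:,1]-c["cy"])/c["fy"],np.ones(len(uv))]@c["pose"][:3,:3].T
    o=c["pose"][:3,3]; return (o+d*((z-o[2])/d[:,2])[:,None])[:,:2]
def proj(c,p):
    p=np.atleast_2d(p); q=(p-c["pose"][:3,3])@c["pose"][:3,:3]; return np.c_[c["fx"]*q[:,0]/q[:,2]+c["cx"],c["fy"]*q[:,1]/q[:,2]+c["cy"]]
def snap(n,f=None):
    c=imaging.camera(n)
    if f: cv2.imwrite(f"pics/{f}.png",c["image"][:,:,::-1])
    return c
E
python3 - <<'E'
from h import *
c=snap("top"); im=c["image"]
cr=im[190:310,200:440]; cv2.imwrite("pics/crop1.png",cv2.resize(cr[:,:,::-1],None,fx=3.3,fy=3.3,interpolation=cv2.INTER_CUBIC))
hsv=cv2.cvtColor(im,cv2.COLOR_RGB2HSV)
for n,m,roi,z in [("white",(hsv[...,1]<40)&(hsv[...,2]>170),(235,270,270,300),.024),("packer",(hsv[...,0]<15)&(hsv[...,1]>120),(340,400,265,295),.024),("steel",(hsv[...,0]>100)&(hsv[...,0]<135)&(hsv[...,1]>25),(385,440,265,305),.034),("bed",(hsv[...,0]>100)&(hsv[...,0]<135)&(hsv[...,1]>25),(285,392,195,240),.026)]:
    k=np.zeros(m.shape,np.uint8); a,b,d,e=roi; k[d:e,a:b]=m[d:e,a:b]
    cs=cv2.findContours(k,0,2)[0]; q=max(cs,key=cv2.contourArea); print(n,cv2.contourArea(q)); r=cv2.minAreaRect(ray(c,q[:,0],z).astype(np.float32)*1000)
    print(r); print(cv2.boxPoints(r).round().tolist())
E
```

```text
white 181.0
((458.28424072265625, 105.20438385009766), (28.418752670288086, 40.574310302734375), 67.53492736816406)
[[434.0, 100.0], [472.0, 84.0], [482.0, 111.0], [445.0, 126.0]]
packer 0.0
((461.40460205078125, -138.93748474121094), (0.0, 0.0), 0.0)
[[461.0, -139.0], [461.0, -139.0], [461.0, -139.0], [461.0, -139.0]]
steel 997.5
((455.6920166015625, -267.7110290527344), (101.54228210449219, 60.50697326660156), 83.3547592163086)
[[420.0, -315.0], [480.0, -322.0], [492.0, -221.0], [432.0, -214.0]]
bed 1257.5
((622.4264526367188, -88.61614227294922), (45.43973922729492, 234.1697998046875), 4.508603572845459)
[[591.0, 26.0], [609.0, -207.0], [654.0, -204.0], [636.0, 30.0]]
```

View pics/crop1.png

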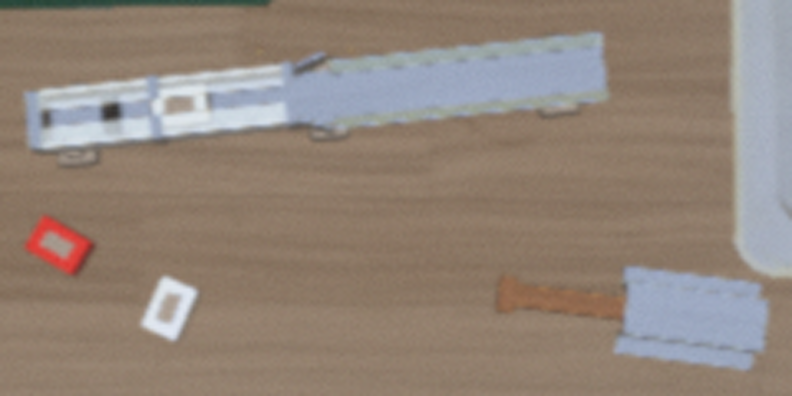

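The crop confirms the white block with grey inlay as tablet_new. It measures 28.4×40.6 mm at (0.458, 0.105), long axis about −22° from world x. The red one at crop (58,245) is the decoy. The sleeve measures 101×60 mm, which fits the description. Moving over the tablet.

Call:
send_rows([
  [-0.8,-0.85,0.05,0,1],
  [-0.8,-0.85,0.05,0,1],
  [-0.8,-0.85,0.05,0,1],
])

```text
time_s: 0.4
tool_pos: [0.2719, 0.528, 0.2128]
eef_rot: [-0.529, -3.097, 0.002]
force: [0.4, 0.0, 0.7]
grip_width: 0.0928
```

Call:
send_rows([
  [-0.8,-0.85,0.05,0,1],
  [-0.8,-0.85,0.05,0,1],
  [-0.8,-0.85,0.05,0,1],
])

```text
time_s: 0.65
tool_pos: [0.3192, 0.4208, 0.2083]
eef_rot: [0.53, 3.096, -0.001]
force: [1.2, -0.0, 0.7]
grip_width: 0.0932
```

Call:
send_rows([
  [-0.8,-0.85,0.05,0,1],
  [-0.8,-0.85,0.05,0,1],
  [-0.8,-0.85,0.05,0,1],
])

```text
time_s: 0.9
tool_pos: [0.3663, 0.314, 0.2034]
eef_rot: [0.53, 3.096, -0.0]
force: [0.6, 1.2, -0.7]
grip_width: 0.0929
```

Call:
send_rows([
  [-0.8,-0.85,0.05,0,1],
  [-0.8,-0.85,0.05,0,1],
  [-0.8,-0.85,0.05,0,1],
])

```text
time_s: 1.15
tool_pos: [0.4136, 0.2072, 0.1986]
eef_rot: [0.53, 3.096, -0.0]
force: [0.1, -0.2, 0.1]
grip_width: 0.0927
```

Call:
send_rows([
  [-0.8,-0.85,0.05,0,1],
  [-0.8,-0.85,0.05,0,1],
  [-0.8,-0.85,0.05,0,1],
  [-0.8,-0.85,0.05,0,1],
])

```text
time_s: 1.48
tool_pos: [0.4616, 0.0984, 0.1931]
eef_rot: [-0.536, -3.095, 0.002]
force: [0.2, 0.9, -0.1]
grip_width: 0.0929
```

```bash
cat >> h.py <<'E'
from scipy.spatial.transform import Rotation as Ro
def plan(p,phi_deg):
    """shift (tool units) and turn (units) from the present measured pose; phi = heading of jaw axis"""
    s=sense(); R=Ro.from_rotvec(s["eef_rot"]).as_matrix(); ph=np.degrees(np.arctan2(R[1,1],R[0,1]))
    t=(ph-phi_deg+90)%180-90
    print("pos",s["tool_pos"].round(4),"phi",ph.round(2),"F",s["force"].round(1),"w",round(float(s["grip_width"]),4),"-> shift",(R.T@(np.array(p)-s["tool_pos"])/0.1).round(3),"turn",round(t/90,3))
E
python3 - <<'E'
from h import *
c=snap("wrist","wrist1"); im=c["image"]; print(np.round(c["pose"],3).tolist(),c["fx"])
hsv=cv2.cvtColor(im,cv2.COLOR_RGB2HSV); m=((hsv[...,1]<40)&(hsv[...,2]>170)).astype(np.uint8)
for q in cv2.findContours(m,0,2)[0]:
    if cv2.contourArea(q)>300:
        print(cv2.contourArea(q),cv2.boundingRect(q)); print(cv2.minAreaRect(ray(c,q[:,0],.024).astype(np.float32)*1000))
plan([.458,.105,.012],67.5)
E
```

```text
[[0.337, 0.914, 0.228, 0.398], [0.942, -0.327, -0.082, 0.122], [-0.001, 0.242, -0.97, 0.36], [0.0, 0.0, 0.0, 1.0]] 395.9867559340193
7776.0 (128, 376, 284, 71)
((619.131591796875, -9.05523681640625), (290.5816345214844, 58.49118423461914), 88.91966247558594)
1318.5 (303, 191, 33, 46)
((457.12469482421875, 105.29763793945312), (26.825359344482422, 38.832611083984375), 67.52288818359375)
318.5 (532, 6, 78, 34)
((381.489013671875, 337.2661437988281), (4.60272741317749, 59.92057800292969), 0.11385501176118851)
60003.5 (0, 0, 522, 239)
((302.34747314453125, 69.00895690917969), (465.841796875, 163.78399658203125), 89.82081604003906)
pos [0.4609 0.1005 0.1932] phi 70.35 F [0.  0.8 0.6] w 0.0931 -> shift [0.042 0.034 1.812] turn 0.032
```

View pics/wrist1.png

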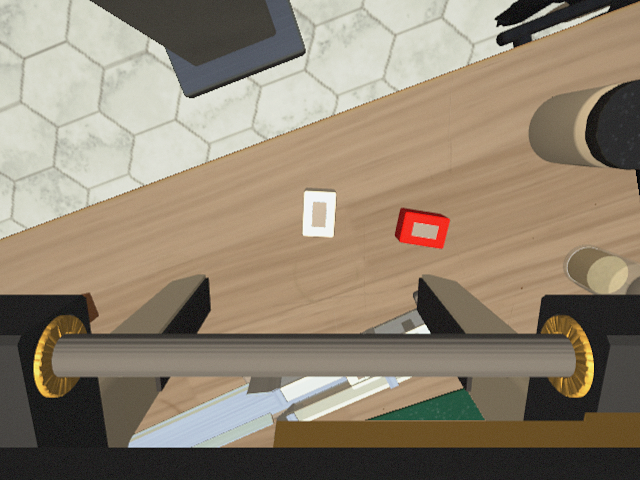

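The wrist view shows the white tablet at (319,213), giving (0.457, 0.105), which agrees with the top view to 1 mm. The red decoy is beside it at (423,228), so I'll part-close the fingers before going down.

Call:
send_rows([
  [0.04,0.045,0.4,0.03,0.55],
  [0.04,0.045,0.8,0.03,0.55],
  [0.04,0.045,0.9,0.03,0.55],
  [0.04,0.045,0.9,0.03,0.55],
])

```text
time_s: 1.87
tool_pos: [0.4564, 0.1089, 0.1012]
eef_rot: [-0.6, -3.079, 0.003]
force: [-0.1, -0.2, -0.3]
grip_width: 0.0712
```

Call:
send_rows([
  [0,0,0.4,0,0.55],
  [0,0,0.7,0,0.55],
  [0,0,0.91,0,0.55],
  [0,0,0.91,0,0.55],
])

```text
time_s: 2.2
tool_pos: [0.457, 0.1087, 0.011]
eef_rot: [-0.6, -3.08, 0.002]
force: [-0.5, -0.1, -0.3]
grip_width: 0.0514
```

Call:
send_rows([
  [0,0,0,0,0],
  [0,0,0,0,0],
  [0,0,0,0,0],
  [0,0,0,0,0],
  [0,0,0,0,0],
])

```text
time_s: 2.62
tool_pos: [0.459, 0.1086, 0.0145]
eef_rot: [0.602, 3.081, 0.001]
force: [-1.2, 1.3, 9.5]
grip_width: 0.0275
```

Call:
send_rows([
  [0,0,-0.5,0,0],
  [0,0,-0.9,0,0],
  [0,0,-1,0,0],
  [0,0,-1,0,0],
])

```text
time_s: 2.95
tool_pos: [0.46, 0.1088, 0.1182]
eef_rot: [0.601, 3.076, 0.004]
force: [-0.1, 0.3, -0.0]
grip_width: 0.0281
```

```bash
python3 - <<'E'
from h import *
s=snap("scene"); plan([0,0,0],0); c=snap("wrist")
t=sense()["tool_pos"]; u=proj(s,t)[0].astype(int); print(u, s["image"].shape)
a=s["image"][u[1]-70:u[1]+50,u[0]-80:u[0]+80]
b=np.hstack([cv2.resize(a,(480,360),interpolation=cv2.INTER_CUBIC),cv2.resize(c["image"][180:420,160:480],(320,240))[:, :].repeat(1,0) if False else cv2.resize(c["image"][160:460,200:440],(288,360))])
cv2.imwrite("pics/held.png",b[:,:,::-1])
# loader: measure lines in top and wrist-independent way
T=snap("top"); im=T["image"]; hsv=cv2.cvtColor(im,cv2.COLOR_RGB2HSV)
m=((hsv[...,0]>95)&(hsv[...,0]<140)&(hsv[...,1]>20)).astype(np.uint8); cols=range(305,384,6)
pts=[]
for x in cols:
    r=np.where(m[190:245,x])[0]+190; pts.append([x,r.min(),r.max()])
print(pts)
E
```

```text
pos [0.4592 0.1086 0.1154] phi 67.89 F [-0.   0.3 -1.8] w 0.0275 -> shift [ 3.85  -2.737  1.133] turn 0.754
[226 218] (480, 640, 3)Traceback (most recent call last):
  File "<stdin>", line 12, in <module>
    return umr_minimum(a, axis, None, out, keepdims, initial, where)
ValueError: zero-size array to reduction operation minimum which has no identity
```

View pics/held.png

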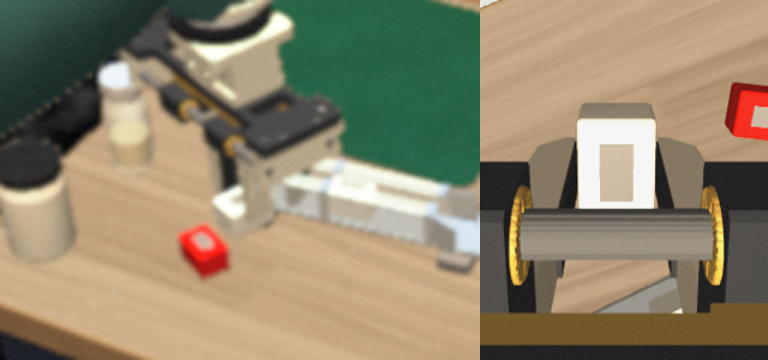

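The tablet is held squarely between the fingers, flat and with its long axis perpendicular to the jaws. The red block is untouched. Now the loader line from the first top image.

```bash
python3 - <<'E'
from h import *
T=snap("top"); im=cv2.imread("pics/top0.png")[:,:,::-1].astype(int); d=im[...,0]-im[...,2]
# wood has large R-B
def fit(c0,c1,z,lo=190,hi=246):
    up=[];dn=[]
    for x in range(c0,c1,3):
        col=cv2.resize(d[lo:hi,x-1:x+2].mean(1).astype(np.float32)[:,None],(1,(hi-lo)*4),interpolation=cv2.INTER_LINEAR)[:,0]
        r=np.where(col<(20))[0]
        if len(r): up.append([x,(r.min()+.5)/4-.5+lo]); dn.append([x,(r.max()+.5)/4-.5+lo])
    for n,e in (("far",up),("near",dn)):
        w=ray(T,e,z)*1000; vx,vy,x0,y0=cv2.fitLine(w.astype(np.float32),cv2.DIST_HUBER,0,.01,.01)[:,0]
        if vy<0: vx,vy=-vx,-vy
        res=(w-[x0,y0])@[vy,-vx]; 
        print(n,"heading",np.degrees(np.arctan2(vy,vx)).round(2),"x at y=-100:",(x0+(-100-y0)*vx/vy).round(1),"rms",res.std().round(2))
fit(312,380,.028)
print("tube"); fit(215,288,.045)
for r in (207,211,215): print(r,d[r,374:392].tolist())
print(d[200:232,340].tolist(), d[200:232,300].tolist())
print("ends:",ray(T,[[384,210]],.02)*1000, "mouth", ray(T,[[291,216]],.045)*1000,"sleeve pts")
E
```

```text
far heading 96.94 x at y=-100: 651.5 rms 0.54
near heading 96.49 x at y=-100: 598.5 rms 1.32
tube
far heading 90.81 x at y=-100: 681.0 rms 12.16
near heading 97.25 x at y=-100: 602.2 rms 1.24
207 [-35, -35, -36, -34, -37, -34, -36, -33, -8, 23, 35, 38, 39, 38, 39, 36, 38, 37]
211 [-34, -36, -34, -34, -34, -33, -34, -32, -28, -1, 26, 38, 39, 37, 37, 39, 38, 39]
215 [-35, -34, -34, -36, -36, -35, -35, -34, -30, -9, 23, 36, 35, 39, 37, 37, 38, 38]
[39, 40, 37, 14, -17, -15, -11, -11, -24, -35, -35, -38, -36, -35, -36, -35, -35, -36, -35, -35, -33, -23, 0, -6, -22, 10, 38, 39, 38, 40, 39, 39] [40, 38, 38, 38, 39, 40, 34, 14, -2, -2, -4, -13, -24, -33, -34, -37, -36, -35, -35, -36, -34, -35, -34, -35, -35, -35, -25, -5, -7, 5, 18, 18]
ends: [[ 638.19840276 -210.47223571]] mouth [[616.05590171  11.75404929]] sleeve pts
```

Loader fit: heading 96.9°, midline x=625 at y=−100, and edge spacing 53 mm against the given 51. The outer end puts the mouth origin at about (0.611, 0.014).

Call:
send_rows([
  [-0.2,-0.08,0,0.07,0],
  [-0.4,-0.16,0,0.14,0],
  [-0.6,-0.24,0,0.21,0],
  [-0.8,-0.3,0,0.28,0],
  [-1,-0.37,0,0.34,0],
])

```text
time_s: 3.57
tool_pos: [0.5369, 0.0357, 0.1111]
eef_rot: [-1.402, -2.809, 0.002]
force: [-0.2, 1.0, -1.1]
grip_width: 0.028
```

Call:
send_rows([
  [-0.2,0.04,0,0.07,0],
  [-0.4,0.08,0,0.14,0],
  [-0.6,0.12,0,0.21,0],
  [-0.8,0.16,0,0.28,0],
  [-1,0.19,0,0.34,0],
])

```text
time_s: 3.98
tool_pos: [0.6126, -0.0322, 0.1108]
eef_rot: [-2.094, -2.34, 0.002]
force: [0.1, 0.2, -0.5]
grip_width: 0.0273
```

Call:
send_rows([
  [0,0,0,0,0],
  [0,0,0,0,0],
])

```text
time_s: 4.15
tool_pos: [0.6121, -0.032, 0.1108]
eef_rot: [-2.087, -2.346, 0.003]
force: [-0.1, 1.0, -0.6]
grip_width: 0.0276
```

```bash
python3 - <<'E'
from h import *
plan([.617,-.036,.06],6.9)
c=snap("wrist","w2"); plan([.617,-.036,.06],6.9)
E
```

```text
pos [ 0.6121 -0.032   0.1108] phi 6.69 F [-0.1  1.  -0.6] w 0.0276 -> shift [-0.046  0.045  0.508] turn -0.002
pos [ 0.6118 -0.0314  0.1112] phi 6.77 F [-0.1 -0.  -0.3] w 0.0279 -> shift [-0.052  0.048  0.512] turn -0.001
```

View pics/w2.png

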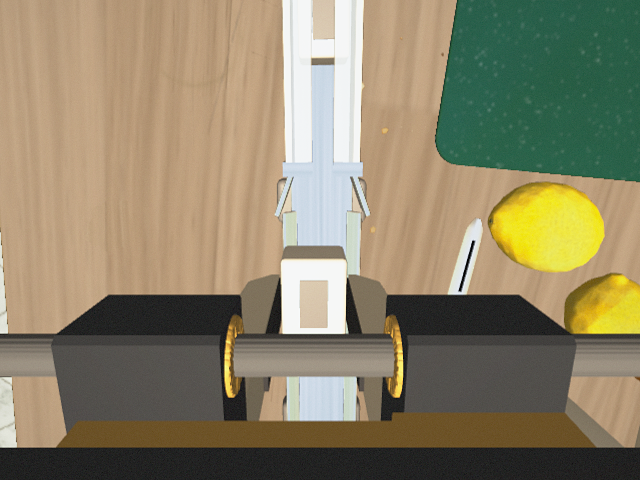

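The wrist view shows the tablet held lengthwise over the bed. The tube mouth plate spans (283–363, 170), with lips at columns 284–298 and 347–361. Checking the loader line with this view.

```bash
python3 - <<'E'
from h import *
c=snap("wrist"); im=c["image"].astype(int)
d=im[...,0]-im[...,2]
for r in (120,140,155,225,235):
    x=np.where(d[r,260:400]<25)[0]+260; print(r,x.min(),x.max(),end=' '); z=.028 if r>200 else .051
    w=ray(c,[[x.min()-.5,r],[x.max()+.5,r]],z)*1000; print(w.round(1).tolist(),w.mean(0).round(1),"width",np.linalg.norm(w[1]-w[0]).round(1), "offset from line", ((w.mean(0)-[625,-100])@[.9928,.12]).round(2))
g=im[:,323].sum(1); 
for r in (163,170,176): print("mouth row",r,ray(c,[[323,r]],.051)*1000, ray(c,[[323,r]],.02)*1000)
E
```

```text
120 286 360 [[586.2, 44.7], [627.1, 49.5]] [606.6  47.1] width 41.2 offset from line -0.58
140 286 360 [[587.2, 34.1], [628.7, 39.0]] [607.9  36.5] width 41.7 offset from line -0.55
155 286 359 [[588.1, 25.9], [629.3, 30.8]] [608.7  28.4] width 41.5 offset from line -0.8
225 283 360 [[589.0, -19.2], [639.0, -13.3]] [614.  -16.3] width 50.3 offset from line -0.86
235 284 360 [[590.3, -25.8], [640.0, -19.9]] [615.2 -22.8] width 50.0 offset from line -0.52
mouth row 163 [[609.50333903  24.02908087]] [[610.36210153  22.43982746]]
mouth row 170 [[609.98351551  20.1613357 ]] [[610.90786363  18.04380064]]
mouth row 176 [[610.39832441  16.82011602]] [[611.37932981  14.24621557]]
```

Call:
send_rows([
  [-0.03,0.04,0.3,0,0],
  [-0.03,0.04,0.5,0,0],
  [-0.03,0.04,0.6,0,0],
  [-0.03,0.04,0.6,0,0],
])

```text
time_s: 4.58
tool_pos: [0.6152, -0.0334, 0.0502]
eef_rot: [-2.084, -2.346, 0.003]
force: [0.3, -0.2, 0.2]
grip_width: 0.0278
```

Call:
send_rows([
  [0,0,0.05,0,0],
  [0,0,0.1,0,0],
  [0,0,0.13,0,0],
  [0,0,0.13,0,0],
])

```text
time_s: 4.92
tool_pos: [0.6168, -0.034, 0.0396]
eef_rot: [2.088, 2.347, 0.0]
force: [-0.6, -0.4, -0.9]
grip_width: 0.0278
```

Call:
send_rows([
  [0,0,0.03,0,0],
  [0,0,0.04,0,0],
  [0,0,0.04,0,0],
  [0,0,0.04,0,0],
])

```text
time_s: 5.25
tool_pos: [0.6169, -0.0341, 0.0358]
eef_rot: [2.088, 2.347, 0.0]
force: [1.2, 0.3, -0.4]
grip_width: 0.0276
```

Call:
send_rows([
  [0,0,0.02,0,0],
  [0,0,0.02,0,0],
  [0,0,0.02,0,0],
])

```text
time_s: 5.5
tool_pos: [0.6172, -0.0341, 0.0343]
eef_rot: [2.088, 2.347, 0.001]
force: [-1.4, 0.6, 4.6]
grip_width: 0.0275
```

Call:
send_rows([
  [0,0,0,0,0.5],
  [0,0,0,0,0.5],
  [0,0,0,0,0.5],
  [0,0,0,0,0.5],
])

```text
time_s: 5.83
tool_pos: [0.6168, -0.0341, 0.0335]
eef_rot: [-2.088, -2.347, 0.0]
force: [0.1, -0.8, -1.2]
grip_width: 0.0456
```

Call:
send_rows([
  [0,0,-0.3,0,0.5],
  [0,0,-0.6,0,0.5],
  [0,0,-0.9,0,0.5],
  [0,0,-0.9,0,0.5],
])

```text
time_s: 6.17
tool_pos: [0.6189, -0.0342, 0.1301]
eef_rot: [2.084, 2.343, 0.007]
force: [0.4, 0.4, 0.8]
grip_width: 0.0467
```

```bash
python3 - <<'E'
from h import *
c=snap("wrist","w3"); im=c["image"]; hsv=cv2.cvtColor(im,cv2.COLOR_RGB2HSV)
m=((hsv[...,1]<25)&(hsv[...,2]>215)).astype(np.uint8)
for q in cv2.findContours(m,0,2)[0]:
    if cv2.contourArea(q)>300: print(cv2.boundingRect(q), cv2.minAreaRect(ray(c,q[:,0],.044).astype(np.float32)*1000))
plan([.617,-.036,.06],6.9)
E
```

```text
(331, 377, 12, 43) ((648.7059936523438, -147.3609161376953), (8.171618461608887, 35.342857360839844), 7.6710991859436035)
(289, 216, 42, 117) ((618.3411254882812, -55.70685577392578), (27.55527687072754, 82.75255584716797), 5.805505275726318)
(429, 209, 32, 82) ((706.5512084960938, -27.31210708618164), (56.22795486450195, 10.985968589782715), 85.39359283447266)
(0, 196, 9, 68) ((417.28460693359375, -47.18395233154297), (45.83658218383789, 5.182833671569824), 85.82408142089844)
(330, 193, 16, 140) ((636.1508178710938, -46.15510940551758), (9.902698516845703, 97.47547912597656), 6.796432971954346)
(272, 0, 75, 209) ((606.372314453125, 50.29154586791992), (43.36138153076172, 120.48123168945312), 7.40973424911499)
pos [ 0.6182 -0.0342  0.1271] phi 6.69 F [ 0.3 -0.7  0.1] w 0.0465 -> shift [-0.016 -0.017  0.671] turn -0.002
```

View pics/w3.png

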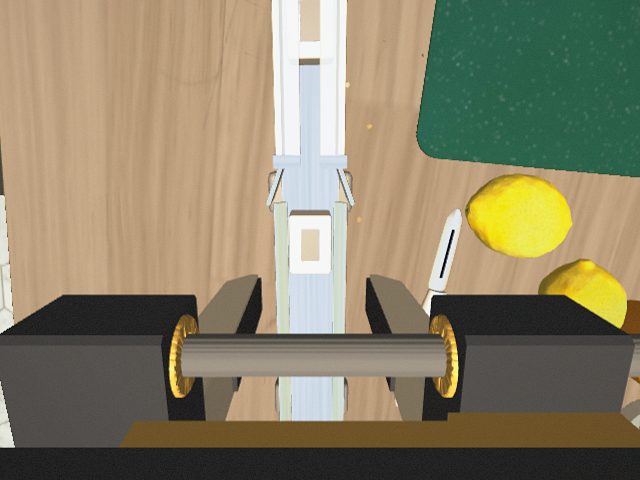

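The tablet lies flat in the bed, straight and central at (289–330, 215–272). Next, the packer.

```bash
python3 - <<'E'
from h import *
T=snap("top"); im=cv2.imread("pics/top0.png")[:,:,::-1].astype(int); d=im[...,0]-im[...,2]
print(d[281,345:392].tolist(), d[265:300,370].tolist(), d[265:300,410].tolist())
m=np.zeros(d.shape,np.uint8); m[268:295,345:392]=d[268:295,345:392]>58
q=max(cv2.findContours(m,0,2)[0],key=cv2.contourArea); print(cv2.boundingRect(q)); r=cv2.minAreaRect(ray(T,q[:,0],.024).astype(np.float32)*1000); print(r, cv2.boxPoints(r).round(1).tolist())
plan([.455,-.20,.19],-7)
E
```

```text
[39, 40, 39, 40, 41, 44, 59, 68, 69, 68, 70, 68, 72, 71, 71, 69, 68, 69, 69, 69, 69, 68, 67, 68, 67, 68, 67, 66, 65, 62, 65, 62, 62, 63, 65, 64, 62, 64, 64, 63, 64, 65, 68, 61, 28, -14, -32] [38, 41, 38, 39, 38, 39, 39, 39, 39, 40, 40, 39, 43, 61, 63, 63, 68, 67, 65, 50, 39, 39, 37, 38, 37, 39, 38, 38, 38, 37, 37, 36, 37, 35, 36] [37, 37, 37, 37, 39, 38, 36, 21, -9, -32, -34, -31, -31, -34, -36, -36, -37, -36, -36, -36, -34, -35, -34, -34, -35, -36, -36, -39, -32, -24, -32, -35, -37, -35, -27]
(351, 274, 38, 12)
((469.82177734375, -175.73794555664062), (87.2886734008789, 21.858491897583008), 86.82453155517578) [[456.5, -218.6999969482422], [478.29998779296875, -219.89999389648438], [483.20001220703125, -132.8000030517578], [461.29998779296875, -131.60000610351562]]
pos [ 0.6173 -0.0341  0.1248] phi 6.69 F [0.  0.4 0. ] w 0.0465 -> shift [-1.459 -1.804 -0.655] turn 0.152
```

Call:
send_rows([
  [-0.3,-0.3,-0.33,0,0.5],
  [-0.6,-0.6,-0.33,0,0.5],
  [-0.8,-0.88,-0.33,0,0.5],
  [-0.8,-0.88,-0.33,0,0.5],
])

```text
time_s: 6.6
tool_pos: [0.5355, -0.1268, 0.1559]
eef_rot: [-2.09, -2.345, 0.003]
force: [-0.9, 0.9, 0.7]
grip_width: 0.0463
```

Call:
send_rows([
  [-0.3,-0.3,-0.33,0.05,0.5],
  [-0.5,-0.6,-0.33,0.1,0.5],
  [-0.77,-0.87,-0.33,0.15,0.5],
  [-0.77,-0.87,-0.33,0.15,0.5],
  [-0.77,-0.87,-0.33,0.15,0.5],
])

```text
time_s: 7.02
tool_pos: [0.4602, -0.2115, 0.1887]
eef_rot: [-2.352, -2.081, 0.0]
force: [1.2, 0.6, 0.0]
grip_width: 0.0461
```

```bash
python3 - <<'E'
from h import *
c=snap("wrist","w4"); plan([.467,-.203,.1],-6.8)
im=c["image"].astype(int); d=im[...,0]-im[...,2]; np.save("d4.npy",d)
E
```

```text
pos [ 0.461  -0.2106  0.1887] phi -6.87 F [-0.1  1.2 -0.3] w 0.0467 -> shift [0.082 0.052 0.887] turn -0.001
```

View pics/w4.png

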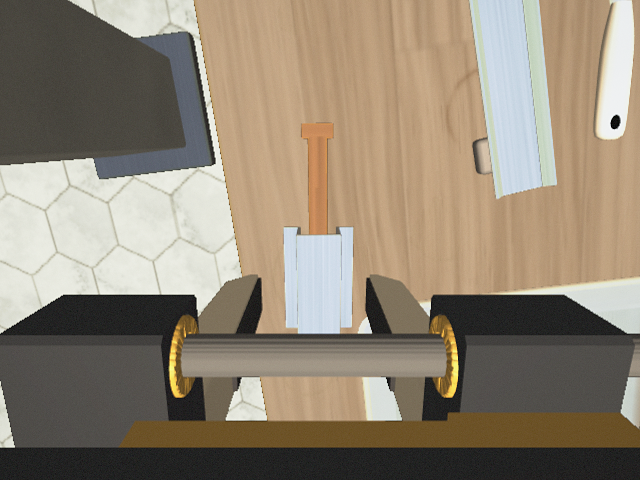

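The wrist view shows the packer head at (301–333, 122–138), the shaft running down columns 308–327 and the sleeve mouth at row 235. The bed's outer end is at (497–556, 190).

```bash
python3 - <<'E'
from h import *
c=snap("wrist"); d=np.load("d4.npy")
P=[]
for r in range(150,230,8):
    x=np.where(d[r,290:345]>85)[0]+290; P.append([(x.min()+x.max())/2,r]); 
    if r in(150,198,222): w=ray(c,[[x.min()-.5,r],[x.max()+.5,r]],.024); print(r,x.min(),x.max(),np.linalg.norm(w[0]-w[1]))
w=ray(c,P,.024)*1000; vx,vy,x0,y0=cv2.fitLine(w.astype(np.float32),2,0,.01,.01)[:,0]; print("heading",np.degrees(np.arctan2(vy,vx))%180,w[0],w[-1])
r=np.where(d[110:160,317]>85)[0]+110; print(r.min()); print("head front",ray(c,[[317,r.min()]],.024)*1000,"sleeve mouth",ray(c,[[319,235]],.034)*1000)
b=ray(c,[[497,197],[556,187]],.028)*1000; print("bed end",b, "loader x",(b-[610.3,16])@[-.12,.9928], (b-[624.4,-100])@[.9928,.12])
E
```

```text
150 308 326 0.01551831427986651
198 309 326 0.015133212643758352
222 309 326 0.015358713326785737
heading 83.698326 [ 469.58587915 -151.28773023] [ 462.94638872 -210.880642  ]
123
head front [[ 472.08114527 -130.25253322]] sleeve mouth [[ 463.04055887 -219.97891367]]
bed end [[ 613.32377868 -206.89973842]
 [ 661.65334799 -204.39693989]] loader x [-221.65771375 -224.97248368] [-23.82444114  24.4574911 ]
```

Call:
send_rows([
  [0.08,0.02,0.4,0,0.5],
  [0.08,0.02,0.8,0,0.5],
  [0.08,0.02,0.9,0,0.5],
  [0.08,0.02,0.9,0,0.5],
])

```text
time_s: 7.45
tool_pos: [0.4633, -0.201, 0.0964]
eef_rot: [-2.343, -2.084, 0.003]
force: [0.2, -0.2, 0.1]
grip_width: 0.0466
```

Call:
send_rows([
  [0,0,0.3,0,0.5],
  [0,0,0.6,0,0.5],
  [0,0,0.85,0,0.5],
  [0,0,0.85,0,0.5],
  [0,0,0.85,0,0.5],
])

```text
time_s: 7.87
tool_pos: [0.4649, -0.2026, 0.016]
eef_rot: [-2.348, -2.086, 0.0]
force: [0.2, 0.8, 0.6]
grip_width: 0.0465
```

Call:
send_rows([
  [0,0,0,0,0],
  [0,0,0,0,0],
  [0,0,0,0,0],
  [0,0,0,0,0],
  [0,0,0,0,0],
])

```text
time_s: 8.28
tool_pos: [0.4645, -0.2028, 0.0154]
eef_rot: [2.349, 2.085, 0.001]
force: [-0.4, -0.3, 0.3]
grip_width: 0.0177
```

Call:
send_rows([
  [0,0,0,0,0],
  [0,0,0,0,0],
  [0,0,0,0,0],
])

```text
time_s: 8.53
tool_pos: [0.4645, -0.2028, 0.0153]
eef_rot: [2.349, 2.085, 0.0]
force: [-2.2, 0.4, 7.7]
grip_width: 0.0153
```

Call:
send_rows([
  [0.1,0,0,0,0],
  [0.25,0,0,0,0],
  [0.4,0,0,0,0],
  [0.55,0,0,0,0],
  [0.55,0,0,0,0],
])

```text
time_s: 8.95
tool_pos: [0.4713, -0.1462, 0.0153]
eef_rot: [2.348, 2.086, 0.001]
force: [0.4, 3.2, 6.4]
grip_width: 0.0155
```

Call:
send_rows([
  [0.2,0,0,0,0],
  [0.4,0,0,0,0],
  [0.6,0,0,0,0],
  [0.6,0,0,0,0],
  [0.6,0,0,0,0],
])

```text
time_s: 9.37
tool_pos: [0.4784, -0.087, 0.0153]
eef_rot: [2.348, 2.087, 0.002]
force: [0.7, 3.1, 7.0]
grip_width: 0.0156
```

```bash
python3 - <<'E'
from h import *
c=snap("wrist"); d=c["image"].astype(int); d=d[...,0]-d[...,2]
t=snap("top"); a=t["image"][190:310,200:440]; a=cv2.resize(a,(640,320),interpolation=cv2.INTER_CUBIC)
s=cv2.resize(c["image"],(373,280)); a2=np.zeros((600,640,3),np.uint8); a2[:320]=a; a2[320:,:373]=s
cv2.imwrite("pics/draw.png",a2[:,:,::-1]); plan([.463,-.09,.1],6.9)
E
```

```text
pos [ 0.4783 -0.0875  0.0153] phi -6.78 F [0.1 3.  6.7] w 0.0156 -> shift [-0.042 -0.149 -0.847] turn -0.152
```

View pics/draw.png

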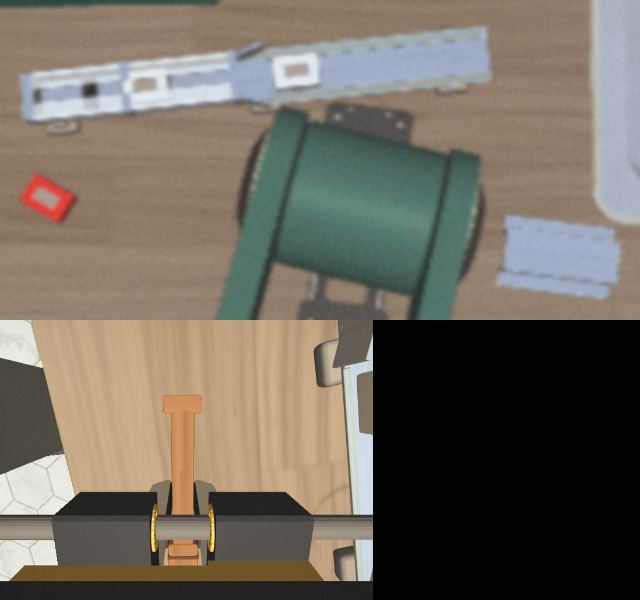

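The packer is clear of the sleeve: it was drawn 115 mm and is straight in the fingers. The tablet is undisturbed in the bed. Lifting and carrying.

Call:
send_rows([
  [0,0,-0.15,0,0],
  [0,0,-0.4,0,0],
  [0,0,-0.7,0,0],
  [0,0,-0.9,0,0],
  [0,0,-0.9,0,0],
])

```text
time_s: 9.88
tool_pos: [0.4794, -0.0885, 0.1089]
eef_rot: [2.346, 2.083, 0.005]
force: [0.4, 0.2, 0.1]
grip_width: 0.0159
```

Call:
send_rows([
  [-0.05,0.15,0,-0.04,0],
  [-0.1,0.3,0,-0.08,0],
  [-0.15,0.5,0,-0.12,0],
  [-0.18,0.78,0,-0.152,0],
  [-0.18,0.78,0,-0.152,0],
])

```text
time_s: 10.3
tool_pos: [0.5555, -0.1161, 0.1029]
eef_rot: [-2.08, -2.353, 0.001]
force: [0.6, -0.1, -0.8]
grip_width: 0.0155
```

```bash
python3 - <<'E'
from h import *
plan([.6293,-.1409,.06],6.9)
E
```

```text
pos [ 0.5555 -0.1161  0.1029] phi 7.04 F [ 0.6 -0.1 -0.8] w 0.0155 -> shift [-0.337  0.702  0.429] turn 0.002
```

Call:
send_rows([
  [-0.1,0.2,0,0,0],
  [-0.2,0.4,0,0,0],
  [-0.3,0.6,0,0,0],
  [-0.337,0.7,0,0,0],
  [-0.337,0.7,0,0,0],
])

```text
time_s: 10.72
tool_pos: [0.6274, -0.1406, 0.1032]
eef_rot: [-2.084, -2.349, 0.001]
force: [0.2, -0.6, -0.7]
grip_width: 0.0159
```

Call:
send_rows([
  [0,0,0,0,0],
  [0,0,0,0,0],
])

```text
time_s: 10.88
tool_pos: [0.6258, -0.1402, 0.1042]
eef_rot: [-2.084, -2.35, 0.001]
force: [-0.0, -0.3, -1.4]
grip_width: 0.0156
```

```bash
python3 - <<'E'
from h import *
c=snap("wrist"); plan([.6293,-.1409,.06],6.9)
s=snap("scene"); u=proj(s,[.62,-.12,.08])[0].astype(int); a=s["image"][u[1]-75:u[1]+75,u[0]-100:u[0]+100]
o=np.hstack([cv2.resize(a,(400,300),interpolation=cv2.INTER_CUBIC),cv2.resize(c["image"],(400,300))]); cv2.imwrite("pics/over.png",o[:,:,::-1])
E
```

```text
pos [ 0.6258 -0.1402  0.1045] phi 6.87 F [-0.4 -0.3 -1.6] w 0.0154 -> shift [-0.011  0.034  0.445] turn -0.0
```

View pics/over.png

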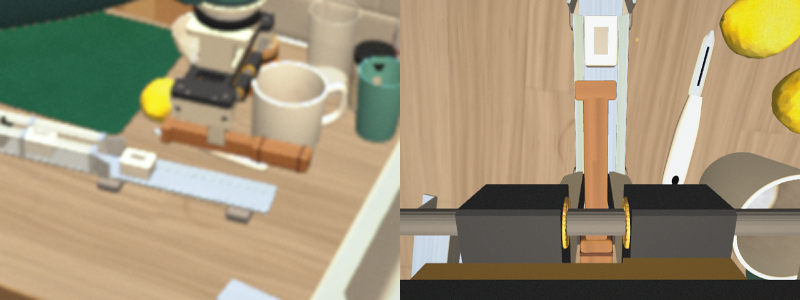

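The packer hangs level, straight and over the bed, with its head behind the tablet. The mug at right is close to the gripper body, so I'm checking that clearance first.

```bash
python3 - <<'E'
from h import *
s=snap("scene"); t=snap("top")
for z in (.08,.1,.12): print(z,"top-view near rim x,y",ray(t,[[368,164]],z).round(3),"scene near base",ray(s,[[388,219]],0).round(3),"scene near rim",ray(s,[[388,191]],z).round(3),"far rim",ray(s,[[388,174]],z).round(3), ray(t,[[368,122]],z).round(3))
E
```

```text
0.08 top-view near rim x,y [[ 0.734 -0.166]] scene near base [[ 0.762 -0.187]] scene near rim [[ 0.773 -0.175]] far rim [[ 0.844 -0.147]] [[ 0.835 -0.166]]
0.1 top-view near rim x,y [[ 0.728 -0.164]] scene near base [[ 0.762 -0.187]] scene near rim [[ 0.747 -0.184]] far rim [[ 0.816 -0.156]] [[ 0.827 -0.164]]
0.12 top-view near rim x,y [[ 0.723 -0.162]] scene near base [[ 0.762 -0.187]] scene near rim [[ 0.72  -0.192]] far rim [[ 0.788 -0.166]] [[ 0.819 -0.162]]
```

Mug rim height is about 0.09 m. The gripper body stays at or above 0.115 m, so it is clear. Lowering.

Call:
send_rows([
  [-0.01,0.035,0.2,0,0],
  [-0.01,0.035,0.4,0,0],
  [-0.01,0.035,0.56,0,0],
  [-0.01,0.035,0.6,0,0],
  [-0.01,0.035,0.6,0,0],
])

```text
time_s: 11.5
tool_pos: [0.6295, -0.141, 0.0437]
eef_rot: [-2.083, -2.349, 0.001]
force: [-0.1, 0.7, -0.6]
grip_width: 0.0153
```

Call:
send_rows([
  [0,0,0.04,0,0],
  [0,0,0.06,0,0],
  [0,0,0.07,0,0],
  [0,0,0.07,0,0],
])

```text
time_s: 11.83
tool_pos: [0.6305, -0.1413, 0.0381]
eef_rot: [2.084, 2.35, 0.0]
force: [-0.5, -0.2, -1.6]
grip_width: 0.0157
```

Call:
send_rows([
  [0,-0.01,0.02,0,0],
  [0,-0.01,0.03,0,0],
  [0,-0.01,0.03,0,0],
])

```text
time_s: 12.08
tool_pos: [0.6294, -0.1415, 0.0354]
eef_rot: [2.084, 2.35, 0.0]
force: [-2.0, 0.7, 4.6]
grip_width: 0.0156
```

Call:
send_rows([
  [0,0,0.01,0,0],
  [0,0,0.01,0,0],
])

```text
time_s: 12.25
tool_pos: [0.6295, -0.1415, 0.0353]
eef_rot: [2.084, 2.35, 0.0]
force: [-7.1, 1.3, 13.9]
grip_width: 0.0155
```

Call:
send_rows([
  [0,0,0,0,0.5],
  [0,0,0,0,0.5],
  [0,0,0,0,0.5],
  [0,0,0,0,0.5],
])

```text
time_s: 12.58
tool_pos: [0.6293, -0.1414, 0.0335]
eef_rot: [-2.084, -2.35, 0.0]
force: [-0.3, 0.2, -0.2]
grip_width: 0.0376
```

Call:
send_rows([
  [0,0,-0.2,0,0.5],
  [0,0,-0.5,0,0.5],
  [0,0,-0.8,0,0.5],
  [0,0,-0.9,0,0.5],
  [0,0,-0.9,0,0.5],
])

```text
time_s: 13.0
tool_pos: [0.6305, -0.1417, 0.1269]
eef_rot: [2.082, 2.347, 0.003]
force: [1.3, -0.6, -0.9]
grip_width: 0.0464
```

Call:
send_rows([
  [-0.2,0,0,0,0.5],
  [-0.5,0,0,0,0.5],
  [-0.8,0,0,0,0.5],
  [-0.83,0,0,0,0.5],
  [-0.83,0,0,0,0.5],
])

```text
time_s: 13.42
tool_pos: [0.6387, -0.225, 0.1216]
eef_rot: [-2.085, -2.347, 0.001]
force: [0.6, -0.1, -0.2]
grip_width: 0.0466
```

```bash
python3 - <<'E'
from h import *
c=snap("wrist"); plan([.6293+.01,-.1409-.082,.04],6.9)
im=c["image"]; d=im.astype(int); d=d[...,0]-d[...,2]; hsv=cv2.cvtColor(im,cv2.COLOR_RGB2HSV)
m=((d>85)).astype(np.uint8); m[:, :240]=0; m[:,400:]=0
q=max(cv2.findContours(m,0,2)[0],key=cv2.contourArea); print(cv2.boundingRect(q))
r=cv2.minAreaRect(ray(c,q[:,0],.044).astype(np.float32)*1000); b=cv2.boxPoints(r); print(r,b.round(1).tolist())
L=lambda p: np.c_[(p-[610.3,16])@[-.1201,.9928],(p-[624.4,-100])@[.9928,.1201]].round(1)
print("loader frame",L(b).tolist())
mm=((hsv[...,1]<25)&(hsv[...,2]>215)).astype(np.uint8)
print([ (cv2.boundingRect(k)) for k in cv2.findContours(mm,0,2)[0] if cv2.contourArea(k)>200])
s=snap("scene","s5"); u=proj(s,[.62,-.12,.03])[0].astype(int); a=s["image"][u[1]-75:u[1]+75,u[0]-100:u[0]+100]
o=np.hstack([cv2.resize(a,(400,300),interpolation=cv2.INTER_CUBIC),cv2.resize(c["image"],(400,300))]); cv2.imwrite("pics/laid.png",o[:,:,::-1])
E
```

```text
pos [ 0.6387 -0.2239  0.1219] phi 6.8 F [-0.5 -0.2 -0. ] w 0.0464 -> shift [0.009 0.008 0.819] turn -0.001
(297, 0, 37, 196)
((628.0068359375, -136.60597229003906), (22.28348159790039, 108.18057250976562), 6.745846271514893) [[610.5999755859375, -84.19999694824219], [623.2999877929688, -191.60000610351562], [645.4000244140625, -189.0], [632.7000122070312, -81.5999984741211]]
loader frame [[-99.5, -11.8], [-207.7, -12.1], [-207.8, 10.2], [-99.6, 10.5]]
[(226, 378, 176, 42), (91, 208, 27, 86), (13, 203, 63, 119), (531, 96, 109, 193), (419, 0, 64, 179), (330, 0, 29, 217), (274, 0, 28, 217)]
```

View pics/laid.png

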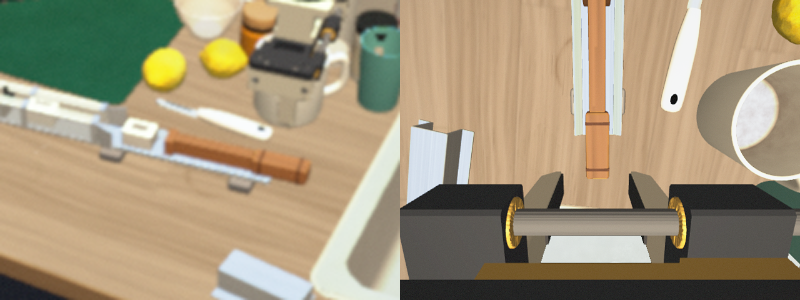

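The packer lies straight in the bed behind the tablet with its handle overhanging the outer end, and the mug is untouched. Handle in the wrist view (half scale): rows 112–178, column 597.

```bash
python3 - <<'E'
from h import *
c=snap("wrist"); d=c["image"].astype(int); d=d[...,0]-d[...,2]; r=np.where(d[:300,316]>40)[0]; col=d[180:320,316]; e=[int(i+180) for i in range(139) if col[i]>70 and col[i+1]<=70]; print(e)
L=lambda p: np.c_[(p-[610.3,16])@[-.1201,.9928],(p-[624.4,-100])@[.9928,.1201]].round(1)
for z in (.044,.03): print(z,L(ray(c,[[316,180],[316,284]],z)*1000).tolist())
print("tcp",L(sense()["tool_pos"][None,:2]*1000))
E
```

```text
[288, 300, 309]
0.044 [[-196.8, 0.0], [-264.7, 0.1]]
0.03 [[-198.2, 0.1], [-269.9, 0.1]]
tcp [[-240.6   -0.3]]
```

Call:
send_rows([
  [0,0.01,0.3,0,0.5],
  [0,0.01,0.6,0,0.5],
  [0,0.01,0.8,0,0.5],
  [0,0.01,0.87,0,0.5],
  [0,0.01,0.87,0,0.5],
])

```text
time_s: 13.98
tool_pos: [0.6394, -0.2224, 0.0347]
eef_rot: [-2.081, -2.349, 0.002]
force: [-0.5, 0.3, 0.0]
grip_width: 0.0463
```

Call:
send_rows([
  [0,0,0,0,0],
  [0,0,0,0,0],
  [0,0,0,0,0],
  [0,0,0,0,0],
  [0,0,0,0,0],
])

```text
time_s: 14.4
tool_pos: [0.6407, -0.2239, 0.0379]
eef_rot: [2.083, 2.349, 0.001]
force: [-0.7, 0.8, 4.9]
grip_width: 0.0236
```

```bash
python3 - <<'E'
from h import *
plan([.6393-.12*.1,-.223+.9928*.1,.0353],6.9)
E
```

```text
pos [ 0.6407 -0.2239  0.0379] phi 6.87 F [-0.7  0.8  4.9] w 0.0236 -> shift [ 1.011 -0.013  0.025] turn -0.0
```

Call:
send_rows([
  [0.1,-0.01,0,0,0],
  [0.2,-0.01,0,0,0],
  [0.3,-0.01,0,0,0],
  [0.4,-0.01,0,0,0],
  [0.5,-0.01,0,0,0],
])

```text
time_s: 14.82
tool_pos: [0.6338, -0.1744, 0.038]
eef_rot: [2.083, 2.348, 0.0]
force: [1.3, -3.9, 6.1]
grip_width: 0.0233
```

Call:
send_rows([
  [0.08,0,0,0,0],
  [0.16,0,0,0,0],
  [0.24,0,0,0,0],
  [0.32,0,0,0,0],
  [0.4,0,0,0,0],
])

```text
time_s: 15.23
tool_pos: [0.6291, -0.1347, 0.0379]
eef_rot: [2.083, 2.348, 0.001]
force: [-0.1, -3.6, 7.0]
grip_width: 0.0236
```

Call:
send_rows([
  [0.08,0,0,0,0],
  [0.16,0,0,0,0],
  [0.24,0,0,0,0],
  [0.32,0,0,0,0],
  [0.4,0,0,0,0],
])

```text
time_s: 15.65
tool_pos: [0.6243, -0.095, 0.038]
eef_rot: [2.083, 2.348, 0.001]
force: [-0.5, -3.8, 6.6]
grip_width: 0.0233
```

Call:
send_rows([
  [0.06,0,0,0,0],
  [0.12,0,0,0,0],
  [0.18,0,0,0,0],
  [0.24,0,0,0,0],
  [0.3,0,0,0,0],
])

```text
time_s: 16.07
tool_pos: [0.6208, -0.066, 0.038]
eef_rot: [2.083, 2.347, -0.001]
force: [1.7, -10.0, 5.4]
grip_width: 0.0234
```

Call:
send_rows([
  [0.03,0,0,0,0],
  [0.06,0,0,0,0],
  [0.09,0,0,0,0],
  [0.12,0,0,0,0],
  [0.12,0,0,0,0],
])

```text
time_s: 16.48
tool_pos: [0.6194, -0.0538, 0.0379]
eef_rot: [2.083, 2.348, -0.0]
force: [0.4, -6.1, 6.6]
grip_width: 0.0236
```

Call:
send_rows([
  [0.02,0,0,0,0],
  [0.03,0,0,0,0],
  [0.03,0,0,0,0],
])

```text
time_s: 16.73
tool_pos: [0.619, -0.0511, 0.038]
eef_rot: [2.083, 2.348, -0.0]
force: [1.3, -8.3, 5.9]
grip_width: 0.0237
```

Call:
send_rows([
  [0.02,0,0,0,0],
  [0.03,0,0,0,0],
  [0.03,0,0,0,0],
])

```text
time_s: 16.98
tool_pos: [0.6187, -0.0484, 0.038]
eef_rot: [2.082, 2.348, -0.001]
force: [0.3, -10.6, 4.9]
grip_width: 0.0238
```

Call:
send_rows([
  [0.02,0,0,0,0],
  [0.02,0,0,0,0],
  [0.02,0,0,0,0],
])

```text
time_s: 17.23
tool_pos: [0.6186, -0.0481, 0.038]
eef_rot: [2.081, 2.345, -0.004]
force: [1.7, -23.8, 3.6]
grip_width: 0.0235
```

Call:
send_rows([
  [0.01,0,0,0,0],
  [0.015,0,0,0,0],
  [0.015,0,0,0,0],
  [0.015,0,0,0,0],
])

```text
time_s: 17.57
tool_pos: [0.6185, -0.0479, 0.038]
eef_rot: [2.081, 2.344, -0.006]
force: [3.3, -33.5, 1.3]
grip_width: 0.0233
```

```bash
python3 - <<'E'
from h import *
c=snap("wrist"); s=snap("top","t6"); plan([.619,-.05,.035],6.9)
L=lambda p: np.c_[(p-[610.3,16])@[-.1201,.9928],(p-[624.4,-100])@[.9928,.1201]].round(1)
W=lambda x:[610.3-.1201*x,16+.9928*x]
p=proj(s,[[*np.array(W(150))/1000,.05]])[0].astype(int); print(p)
a=s["image"][p[1]-25:p[1]+25,p[0]-40:p[0]+50]; b=cv2.resize(a,(540,300),interpolation=cv2.INTER_CUBIC)
g=c["image"][0:200,220:420]; o=np.hstack([b,cv2.resize(g,(300,300))[:, :250]]); cv2.imwrite("pics/home.png",o[:,:,::-1])
for n,cc in (("top",s),("scene",snap("scene"))):
    im=cc["image"]; m=(im.max(2)<70).astype(np.uint8)
    q0=proj(cc,[[*np.array(W(x))/1000,.055] for x in (110,190)]).astype(int); print(n,q0.tolist())
    k=np.zeros_like(m); k[q0[:,1].min()-15:q0[:,1].max()+15,q0[:,0].min()-8:q0[:,0].max()+8]=1
    for e in cv2.findContours(m*k,0,2)[0]:
        if cv2.contourArea(e)>5: M=cv2.moments(e); u=[M['m10']/M['m00'],M['m01']/M['m00']]; print(cv2.boundingRect(e),L(ray(cc,[u],.06)*1000))
E
```

```text
pos [ 0.6185 -0.048   0.038 ] phi 6.8 F [  3.7 -33.7   1.8] w 0.0237 -> shift [-0.021  0.002  0.03 ] turn -0.001
[225 224]
top [[241, 222], [207, 226]]
scene [[252, 203], [224, 197]]
```

View pics/home.png

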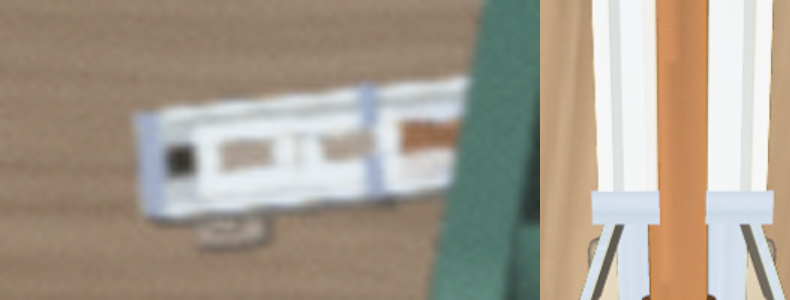

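Home: the follower stub is hard against the end plate at crop (180,160), both tablets and the packer head line up behind it, and the push force is 33 N with no further motion. Pulling back.

Call:
send_rows([
  [-0.1,0,0,0,0],
  [-0.25,0,0,0,0],
  [-0.4,0,0,0,0],
  [-0.55,0,0,0,0],
  [-0.7,0,0,0,0],
])

```text
time_s: 18.13
tool_pos: [0.6266, -0.1133, 0.038]
eef_rot: [2.084, 2.35, 0.002]
force: [-0.1, 5.5, 7.5]
grip_width: 0.0236
```

Call:
send_rows([
  [-0.15,0,0,0,0],
  [-0.3,0,0,0,0],
  [-0.45,0,0,0,0],
  [-0.6,0,0,0,0],
  [-0.6,0,0,0,0],
])

```text
time_s: 18.55
tool_pos: [0.6339, -0.1749, 0.038]
eef_rot: [2.084, 2.347, 0.001]
force: [-0.3, -4.7, 8.1]
grip_width: 0.0234
```

Call:
send_rows([
  [0,0,0,0,0],
  [0,0,0,0,0],
])

```text
time_s: 18.72
tool_pos: [0.6338, -0.1736, 0.038]
eef_rot: [2.084, 2.348, 0.001]
force: [0.4, -2.5, 6.3]
grip_width: 0.0237
```

Call:
send_rows([
  [0,0,0,0,0.5],
  [0,0,0,0,0.5],
  [0,0,0,0,0.5],
  [0,0,0,0,0.5],
  [0,0,0,0,0.5],
])

```text
time_s: 19.13
tool_pos: [0.633, -0.1725, 0.0365]
eef_rot: [-2.084, -2.35, 0.0]
force: [-1.0, -0.1, -0.0]
grip_width: 0.046
```

Call:
send_rows([
  [0,0,-0.2,0,0.5],
  [0,0,-0.5,0,0.5],
  [0,0,-0.9,0,0.5],
  [0,0,-1,0,0.5],
  [0,0,-1,0,0.5],
])

```text
time_s: 19.55
tool_pos: [0.6345, -0.173, 0.1409]
eef_rot: [2.081, 2.347, 0.004]
force: [-0.5, 0.0, -0.1]
grip_width: 0.0466
```

Call:
send_rows([
  [0,0,-0.3,0,0.5],
  [0,0,-0.5,0,0.5],
  [0,0,-0.5,0,0.5],
  [0,0,-0.5,0,0.5],
])

```text
time_s: 19.88
tool_pos: [0.6333, -0.1727, 0.1866]
eef_rot: [2.084, 2.35, 0.0]
force: [-0.4, 0.6, -1.2]
grip_width: 0.0465
```

```bash
python3 - <<'E'
from h import *
L=lambda p: np.c_[(p-[610.3,16])@[-.1201,.9928],(p-[624.4,-100])@[.9928,.1201]].round(1)
c=snap("wrist","wf"); plan([0,0,0],6.9); im=c["image"]; d=im.astype(int); d=d[...,0]-d[...,2]
m=(d>85).astype(np.uint8); m[:,:240]=0; m[:,400:]=0
for q in cv2.findContours(m,0,2)[0]:
    if cv2.contourArea(q)>150: r=cv2.minAreaRect(ray(c,q[:,0],.044).astype(np.float32)*1000); print(cv2.boundingRect(q),L(cv2.boxPoints(r)).tolist())
u=[[317,r] for r in range(0,130,1)]; g=im[:130,300:335].mean(1).mean(1)
for n in ("top","scene"):
    cc=snap(n,n+"f"); W=lambda x:[.6103-.0001201*x,.016+.0009928*x,.055]
    p=proj(cc,[W(x) for x in np.arange(110,196,3)]); v=[int(cv2.getRectSubPix(cc["image"],(3,3),tuple(map(float,k))).mean()) for k in p]; print(n,list(zip(np.arange(110,196,3).tolist(),v)))
E
```

```text
pos [ 0.6329 -0.1725  0.1854] phi 6.87 F [-0.2 -0.3 -0.7] w 0.0464 -> shift [ 2.469 -6.075  1.861] turn -0.0
(300, 249, 28, 11) [[-208.0, -11.8], [-216.4, -11.8], [-216.3, 10.2], [-207.8, 10.1]]
(299, 190, 29, 57) [[-160.0, -12.4], [-205.5, -12.1], [-205.3, 10.1], [-159.9, 9.8]]
(294, 15, 36, 172) [[-36.6, -14.5], [-157.1, -13.5], [-156.9, 11.3], [-36.3, 10.3]]
top [(110, 172), (113, 173), (116, 186), (119, 211), (122, 227), (125, 224), (128, 221), (131, 227), (134, 224), (137, 202), (140, 177), (143, 166), (146, 164), (149, 164), (152, 166), (155, 179), (158, 205), (161, 227), (164, 212), (167, 156), (170, 92), (173, 68), (176, 85), (179, 127), (182, 166), (185, 176), (188, 163), (191, 142), (194, 129)]
scene [(110, 235), (113, 236), (116, 235), (119, 234), (122, 235), (125, 236), (128, 237), (131, 236), (134, 235), (137, 234), (140, 233), (143, 233), (146, 232), (149, 232), (152, 233), (155, 234), (158, 233), (161, 224), (164, 207), (167, 185), (170, 154), (173, 134), (176, 144), (179, 180), (182, 208), (185, 205), (188, 188), (191, 173), (194, 166)]
```

```bash
python3 -c "
from station import job
print(job.hand_in())"
```

```text
the job is handed in; nothing more can be done
None
```

The job is done and handed in at about 20 s of the 61 s allowed; the hand-in itself gives no verdict.

- **What I did:** I laid the white tablet in the bed, drew the packer 115 mm out of its sleeve and laid it behind the tablet. I then took it again by the handle and pushed until the force rose to 33 N with no further motion. After that I pulled the packer back, let go and lifted clear.
- **Last checks:**
  - **Follower and tablets:** the follower's stub was centred at about loader x = 173 mm, against the end plate. The old tablet's inlay was at about 149 mm. The new one's, read off only the near end of the same profile, was at about 110 mm.
  - **Packer:** its tip was at about −36 mm, within 2 mm of the middle line and about 0.01 rad of straight.
  - **Gripper:** it was open, clear of everything, with no force on it.
- **Disagreements and gaps:**
  - **Loader heading:** the first estimate from the top camera was 94.4°. A second fit gave 96.9°, and the wrist camera's edge points lay within 0.3 mm of parallel to that line.
  - **Grasp forces:** each grasp lifted the arm 2–3 mm and showed 5–10 N upward, with no visible effect.
  - **Bystanders:** I did not check them individually at the end. The arm stayed clear of them and no force reading showed contact.

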